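# Fit a heating block into a bench thermomixer

## Task

Take the low heating block with the eighteen small wells from the bench and fit it in the thermomixer: hook its toe under the retaining lip of the platform, push it back against the sprung stop far enough to swing the other end down past the fixed catch, and let the springs carry it forward until the flange sits under the catch and the block lies flat. Push firmly but do not force or drop it, leave the other things on the bench where they are, and let go at the end.

Things in the scene. Friction and masses are not known exactly. Their poses are not given: they have to be found in the camera images.
- block_center (a point): block to fit: aluminium, 18 wells (11 mm, 6 x 3) in its flat top, body 100 (x) by 58 (y) by 40 (z) mm, about 0.45 kg, standing on the bench, wells up (z). This point: the body's centre, 20 mm above its underside. Flat 58 mm wide sides to grip across y. At its +x end a flange level with the underside, 58 wide, 6 thick, edge 57 mm from the centre
- block_toe (a point): tip of this block's toe: the flat tongue at its -x end, level with the underside, 40 wide (y), 5 thick, reaching to 68 mm from the block's centre, 18 mm beyond the body. The point is mid-thickness, 2.5 mm above the underside; axes as the block's
- mixer: thermomixer, white housing 265 by 200 mm, z up; dark platform 80 mm wide (y) in the middle of its deck, sloping panel at x 100 to 160 mm that rises 15 mm above the platform's floor. Origin: below the platform's mean centre, 90 mm under the floor. The platform does not give, but it stops anywhere on its orbit: it and all on it lie up to 2.5 mm off in x and in y, unmeasured
- seat (a point): mean place of the fitted block's underside centre, on the platform's floor, 90 mm above the mixer's origin; axes as the mixer's; truly up to 2.5 mm off in x and y. Fitted, the block lies flat here, x along the mixer's x, flange edge on a stop at x 57 mm under a fixed catch: a bar across y, 7.5 to 10.5 mm above the floor, reaching back to x 53, so the flange passes it only 4 mm behind home
- lip_edge (a point): mean place of the retaining lip's edge, at floor level, 60 mm from the seat to -x; truly up to 2.5 mm off in x and y; axes as the mixer's. The lip is fixed, its underside 8.5 and top 12.5 mm above the floor; the slot under it is 50 wide in y and opens to +x. The toe goes in with the block's +x end tilted up 7 to 11 degrees (less hits the catch, more jams)
- spring_stop (a joint): sprung stop bar inside the slot, met by the toe's tip: m pushed to -x from rest, 0 to 0.009. Its face at rest is 7 mm behind the lip's edge. Spring 4 N at first, plus 1.2 N per mm. Toe pushed in 5 mm or more (10 N): the flange clears the catch; at 9 mm it is solid. About 0.001 when the block is home
- tall_block_center (a point): another aluminium heating block, not wanted: same outline, 60 mm tall with 8 large wells; its centre, 30 mm up. Leave it alone
- tube_rack: yellow rack of capped tubes, 100 by 200 by 100 mm high, origin under its centre. Leave it alone
- bottle: glass bottle with a blue cap, 74 mm across, 140 high, origin under its centre. Leave it alone
- beaker: orange plastic waste beaker, 110 mm across, 150 high, origin under its centre. Leave it alone
- tip_box: black pipette-tip box with its clear lid tipped back, 86 by 125 by 105 mm high, origin under its centre. Leave it alone
- marker: marker pen lying on the bench, 135 mm long (x), 12 thick, origin under its centre. Leave it alone
- micro_rack: small red rack of micro tubes, 70 by 70 by 41 mm, origin under its centre. Leave it alone

How it is judged:
By the outcome, as a careful person would: the job done as asked, in the order asked, and still so for the second after the job is handed in, with the robot touching nothing.
It also fails if it takes over 70 s, if anything falls off the work surface, if the arm or the gripper's body presses on something with over 40 N, if the wrist force passes 120 N, or if a joint passes its speed limit or range.

## Robot

A 6-joint arm with a two-finger parallel gripper is mounted at the origin on the work surface. World frame = base frame: x ahead of the robot, y to its left, z up, the work surface at z = 0. Lengths are in m, angles in rad, forces in N, time in s.
With the tool pointing down it reaches from about 0.35 to 0.85 m from the base axis. Payload 8.1 kg.
Tool frame: the origin (TCP) lies at the centre of the arm's flange, where the gripper is bolted on; the fingertips stand 186 mm ahead of it and the grasp point (between the pads) lies 167 mm ahead of it; z points along the fingers, y is the line along which they close (so a half turn about z gives the same grasp; the last joint's range is limited). The gripper opens to 93 mm and grips with 3 to 60 N. Pads are 15 mm wide; open, the fingers measure 128 mm over their backs; the gripper's body (75 mm by 188 mm) begins 65 mm behind the grasp point.
Start: joints at [-1.375, 0.13, 1.488, -0, 1.523, -0.085], TCP at [0.166, -0.577, 0.405] pointing down, gripper open.
Joint ranges: [-2.96, 2.96], [-0.89, 2.26], [0.02, 2.5], [-1.34, 4.48], [0, 2.73], [-2.66, 2.66]. Speed limits (rad/s): [2.39, 2.39, 2.79, 3.14, 3.14, 3.14].

## Interface

Orientations are given as a rotation vector (axis times angle).
In Python, from plant import read_state, read_camera, camera_params, robot gives the robot as it stands.
- The arm moves only by the tool carry_out, never from a script. Its argument "targets" is a list of rows, each an object of numbers: "hand": the opening in per cent of the stroke, from 0 (shut) to 100 (fully open); "x", "y", "z": the shift along the tool's x, y, z in m; "ax", "ay", "az": the turn, a rotation vector about the tool's x, y, z in rad. In form: [{"hand": .., "x": .., "y": .., "z": .., "ax": .., "ay": .., "az": ..}, ...]. A call has 1 to 8 rows; each row is the pose to reach, as a shift and turn from the pose commanded when the call began, along the tool's axes at that moment; what a row does not reach only later rows make up. A row lasts 1/8 s, in which the tool goes at most 62.5 mm and 10.7 degrees, less where a joint would pass 70% of its speed; a pose out of reach is approached as far as the arm can. A call with a gripper value outside its range is refused whole. The fingers move at their own pace and stop on an object; "newtons" is the grip in N (left out, the last holds). Time passes only in rows, so rows that repeat a pose let the fingers close. It gives the time, the measured TCP pose, the force, the opening and the grip force at its end, in the units of the state.
- read_state(): the state, without advancing time (a new reading comes with each control period).
- read_camera(name): name is "side" or "top"; returns (picture, depth): 400x640x3 uint8, blue, green, red; 400x640 float32, m along the optical axis (not along the pixel's ray), 0 where there is no reading.
- camera_params(name): a dict with "fx", "fy", "cx", "cy" (pixels), "position" and "rotation" of the camera in the world. Camera axes: x right, y up, looking along -z (the intrinsics and any distortion apply to the point x, -y, -z); pixel columns grow to the right and rows downward; lengths in m; the calibration is good to about 2 mm. A picture is of the moment at which its call begins. camera_params takes no time and is no camera call.
- robot.close_job(): hands the job in; it is judged then, once.
The state is a dict: "t": time; "q": joint angles; "dq": joint speeds; "joint_torque": joint torques, N m; "tool_pos": TCP position; "orientation": TCP orientation; "force": force on the tool from outside, world axes, zero at the start; "wrist_torque": the same for the moment, N m; "opening": finger opening in m; "gripper_force": force on a finger pad.
Only numpy, scipy, OpenCV 4.12 (cv2) and the standard library are available. Lean on these libraries where they do the work, as an engineer would, in place of code of your own. Each camera call takes 0.05 s, during which the arm holds its last target. There are 200 camera calls.

## Working session

There is one attempt and no reset: what is moved stays moved. The work goes in short steps, Python scripts to look and compute and a tool call to move; the robot and the scene stay as the last step left them, time stands still between calls to the robot, and variables do not carry over. Pictures are saved under pics/ and viewed, at most 10 in all, crops included, and the job is handed in when it is done.

Besides the shell and the picture viewer there is one more tool, called after ">>>" as name(argument=value, ...) on one line, values as JSON. carry_out: Moves the arm, as the interface text tells. Its arguments: {"type":"object","properties":{"targets":{"type":"array","items":{"type":"object","properties":{"hand":{"type":"number"},"x":{"type":"number"},"y":{"type":"number"},"z":{"type":"number"},"ax":{"type":"number"},"ay":{"type":"number"},"az":{"type":"number"}}}},"newtons":{"type":"number"}},"required":["targets"]}

```bash
mkdir -p pics; ls; python3 - <<'E'
from plant import *
import cv2,numpy as np
s=read_state();print({k:np.round(v,3) for k,v in s.items()})
for n in("top","side"):
    p,d=read_camera(n);cv2.imwrite(f"pics/{n}0.png",p);np.save(f"{n}d.npy",d)
    c=camera_params(n);print(n,c)
E
```

```text
pics
{'t': np.float64(0.0), 'q': array([-1.375,  0.131,  1.489, -0.   ,  1.523, -0.085]), 'dq': array([ 0.001,  0.   ,  0.001, -0.002,  0.   ,  0.   ]), 'joint_torque': array([ 1.0000e-03, -5.5984e+01, -4.9176e+01,  7.7000e-02,  3.5000e-02,
       -0.0000e+00]), 'tool_pos': array([ 0.166, -0.576,  0.404]), 'orientation': array([-3.109, -0.439,  0.   ]), 'force': array([-0.62 , -0.584, -0.046]), 'wrist_torque': array([ 0.07 , -0.028,  0.004]), 'gripper_force': np.float64(0.0), 'opening': np.float64(0.093)}
top {'fx': 409.6201551415355, 'fy': 409.6201551415355, 'cx': 323.68539586426294, 'cy': 201.43627423661772, 'position': array([ 0.42663986, -0.00345537,  1.5088806 ]), 'rotation': array([ 0.08475354, -0.06161896, -1.56206767])}
side {'fx': 428.8289218038799, 'fy': 428.8289218038799, 'cx': 328.5489412919537, 'cy': 203.89926915049642, 'position': array([0.28283686, 0.83495985, 0.88784952]), 'rotation': array([ 0.17499936, -1.15228925, -2.60265263])}
```

View pics/top0.png

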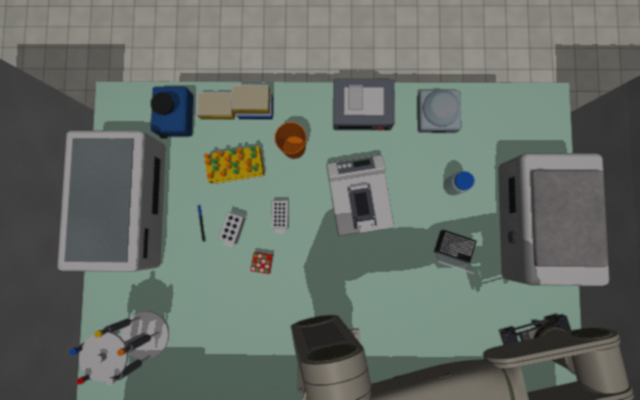

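View pics/side0.png

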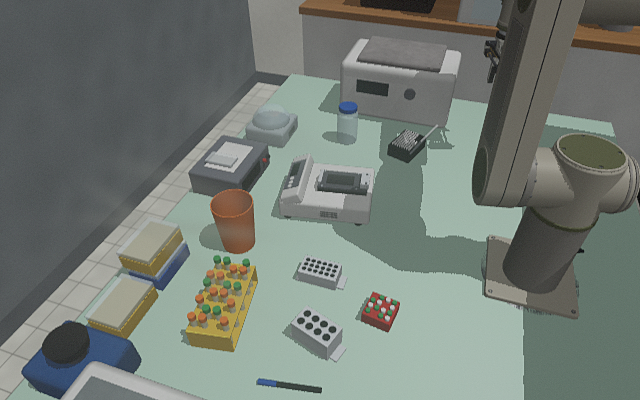

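The top view shows the 18-well block at about (280,215), the tall block at (233,228) and the mixer at (361,195), with its panel end at the top (+x). The side view shows the same block at (321,270), its toe or flange at (341,283), and the mixer platform at (345,180).

```bash
python3 - <<'E'
import cv2,numpy as np
t=cv2.imread("pics/top0.png");s=cv2.imread("pics/side0.png")
a=cv2.resize(t[145:245,260:400],None,fx=5.6,fy=5.6,interpolation=cv2.INTER_CUBIC);cv2.imwrite("pics/topc.png",a)
b=cv2.resize(s[145:295,270:390],None,fx=4,fy=4,interpolation=cv2.INTER_CUBIC);cv2.imwrite("pics/sidec.png",b)
E
```

```text
(no output)
```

View pics/topc.png

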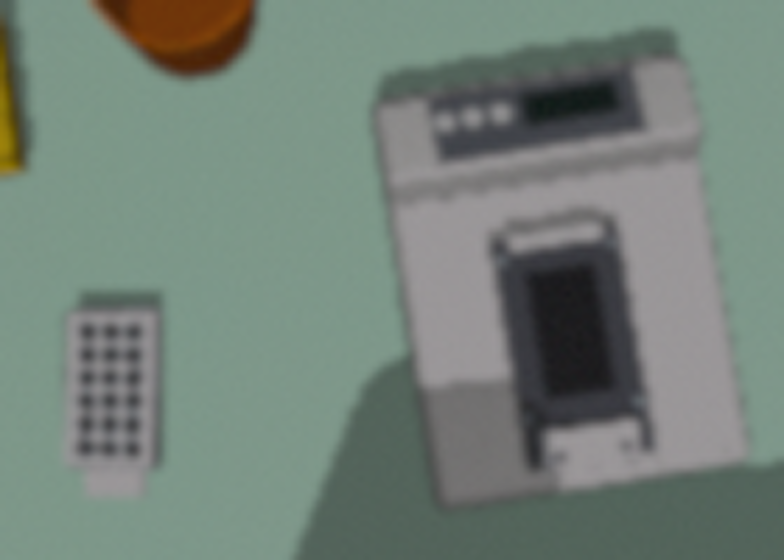

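View pics/sidec.png

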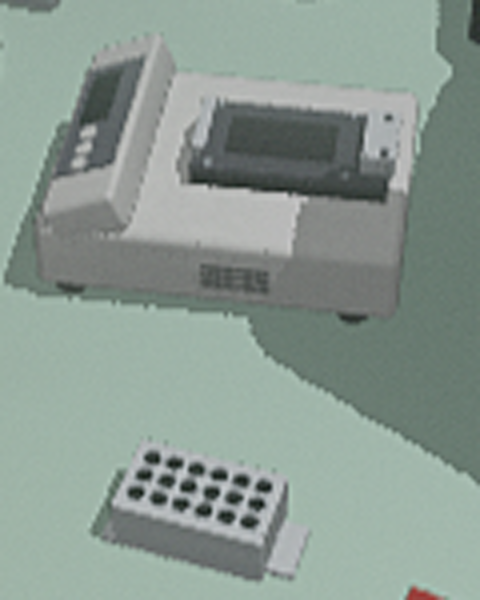

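The crops show that the block's toe points to the robot (−x). The mixer is yawed a few degrees, with its catch plate at top-crop (558,235) and its lip plate at (600,450). Next I measure both.

```bash
cat > h.py <<'E'
import cv2,numpy as np
from plant import *
from scipy.spatial.transform import Rotation as R
C={n:camera_params(n) for n in("top","side")}
def ray(n,u,v):
    c=C[n];d=np.stack([(np.asarray(u,float)-c["cx"])/c["fx"],-(np.asarray(v,float)-c["cy"])/c["fy"],-np.ones(np.shape(u))],-1)
    return d@R.from_rotvec(c["rotation"]).as_matrix().T
def onz(n,u,v,z):
    d=ray(n,u,v);p=C[n]["position"];return p+d*((z-p[2])/d[...,2])[...,None]
def cloud(n,dep):
    v,u=np.mgrid[:400,:640];return C[n]["position"]+ray(n,u,v)*dep[...,None]
def proj(n,P):
    c=C[n];q=(np.asarray(P)-c["position"])@R.from_rotvec(c["rotation"]).as_matrix()
    return c["cx"]-c["fx"]*q[...,0]/q[...,2],c["cy"]+c["fy"]*q[...,1]/q[...,2]
def yaw(d): return np.degrees(np.arctan2(d[1],d[0]))
E
python3 - <<'E'
from h import *
for n,box in(("top",(190,240,268,295)),("side",(250,292,292,350))):
    im=cv2.imread(f"pics/{n}0.png");g=cv2.cvtColor(im,6);r0,r1,c0,c1=box
    k=8;a=cv2.resize(g[r0:r1,c0:c1],None,fx=k,fy=k,interpolation=cv2.INTER_CUBIC)
    th=cv2.threshold(a,85,255,cv2.THRESH_BINARY_INV)[1]
    N,l,st,ce=cv2.connectedComponentsWithStats(th)
    ok=[i for i in range(1,N) if 60<st[i,4]<1500]
    p=(ce[ok]+.5)/k-.5+[c0,r0];P=onz(n,p[:,0],p[:,1],.040)
    (c,sz,ang)=cv2.minAreaRect(P[:,:2].astype(np.float32))
    print(n,len(ok),"mean",P.mean(0).round(4),"rect",np.round(c,4),np.round(sz,4),round(ang,2),st[ok,4])
    dep=np.load(f"{n}d.npy");W=cloud(n,dep);z=W[...,2]
    m=(abs(W[...,0]-P[:,0].mean())<.06)&(abs(W[...,1]-P[:,1].mean())<.04)&(z>.03)&(z<.05)
    (c,sz,ang)=cv2.minAreaRect(W[m][:,:2].astype(np.float32));print(" depth top rect",np.round(c,4),np.round(sz,4),round(ang,2),W[m].mean(0).round(4))
    q=onz(n,361,195,.09) if n=="top" else onz(n,345,180,.09)
    m=(np.hypot(W[...,0]-q[0],W[...,1]-q[1])<.21)&(z>.05)&(z<.17)
    m=cv2.morphologyEx(m.astype(np.uint8),cv2.MORPH_OPEN,np.ones((3,3)))>0
    (c,sz,ang)=cv2.minAreaRect(W[m][:,:2].astype(np.float32));print(" mixer",np.round(c,4),np.round(sz,4),round(ang,2),np.histogram(z[m],12))
E
```

```text
top 18 mean [0.5171 0.1785 0.04  ] rect [0.5167 0.1785] [0.0751 0.0298] 0.06 [123 124  96 115 119 132 146 105 101 118 135 126 151 140 145 137  96 112]
 depth top rect [0.5159 0.1793] [0.0979 0.0588] 0.87 [0.5151 0.1779 0.0409]
 mixer [ 0.5877 -0.1078] [0.2652 0.2009] 9.68 (array([   5,    4,   64,  767, 1188,  191,  133,  606,  579,  357,  279,
         38]), array([0.05008675, 0.05559569, 0.06110463, 0.06661358, 0.07212252,
       0.07763146, 0.08314041, 0.08864935, 0.09415829, 0.09966724,
       0.10517618, 0.11068512, 0.11619407]))
side 18 mean [0.5147 0.1797 0.04  ] rect [0.5148 0.1797] [0.0304 0.0751] 89.76 [497 460 470 460 432 473 464 510 489 503 519 496 485 486 482 521 550 518]
 depth top rect [0.5144 0.1803] [0.0998 0.0609] 0.56 [0.5133 0.1836 0.0398]
 mixer [ 0.5854 -0.1056] [0.265  0.2076] 9.95 (array([ 100,  123,  132,  333, 1488,  164,  120,  290,  796,  258,  378,
        123]), array([0.0500753 , 0.05520167, 0.06032803, 0.0654544 , 0.07058077,
       0.07570713, 0.0808335 , 0.08595987, 0.09108623, 0.0962126 ,
       0.10133897, 0.10646533, 0.1115917 ]))
```

```bash
python3 - <<'E'
from h import *
from scipy.ndimage import map_coordinates
O=np.array([.560,-.1117]);a=np.radians(9.7);X=np.array([np.cos(a),np.sin(a)]);Y=np.array([-X[1],X[0]])
for n in("top","side"):
    g=cv2.cvtColor(cv2.imread(f"pics/{n}0.png"),6).astype(float)
    def prof(pts,z):
        u,v=proj(n,np.c_[pts,np.full(len(pts),z)]);return map_coordinates(g,[v,u],order=1)
    s=np.arange(-.02,.0201,.001)
    for name,x0,z in(("lip",-.06,.1025),("catch",.053,.1005)):
        r=[]
        for y in np.arange(-.02,.021,.005):
            f=prof(O+(x0+s)[:,None]*X+y*Y,z);gr=np.abs(np.gradient(f));i=gr[2:-2].argmax()+2
            w=gr[i-2:i+3];r.append((y,x0+(s[i-2:i+3]*w).sum()/w.sum()))
        r=np.array(r);print(n,name,(r[:,1]*1e3).round(1),"fit slope deg",np.degrees(np.polyfit(r[:,0],r[:,1],1)[0]).round(2))
    for y0 in(-.04,.04):
        r=[];
        for x in np.arange(-.045,.036,.01):
            f=prof(O+x*X+(y0+s)[:,None]*Y,.09);gr=np.abs(np.gradient(f));i=gr[2:-2].argmax()+2
            w=gr[i-2:i+3];r.append(y0+(s[i-2:i+3]*w).sum()/w.sum())
        print(n,"side",y0,(np.array(r)*1e3).round(1))
    print("row y=0",prof(O+np.arange(-.09,.08,.005)[:,None]*X,.1).round())
E
```

```text
top lip [-67.8 -67.  -68.8 -68.7 -67.8 -67.  -66.2 -67.9 -67.8] fit slope deg 0.84
top catch [44.9 45.8 45.9 44.1 44.9 45.  45.9 43.3 44.9] fit slope deg -1.25
top side -0.04 [-39.  -38.1 -39.  -39.  -39.  -38.1 -39.  -40.9 -39. ]
top side 0.04 [40.9 39.2 40.9 39.9 38.2 39.1 38.2 40.  39. ]
row y=0 [150. 151. 151. 150. 134.  84.  60.  59.  52.  37.  29.  27.  29.  29.
  29.  29.  31.  29.  28.  28.  29.  26.  28.  28.  40.  55.  65. 108.
 146. 134. 113. 126. 147. 152.]
side lip [-70.2 -70.5 -69.2 -69.1 -69.2 -69.7 -70.  -70.3 -70.6] fit slope deg -0.56
side catch [43.2 43.1 44.5 43.8 43.2 43.1 44.4 43.7 43.1] fit slope deg -0.03
side side -0.04 [-38.3 -36.7 -41.8 -39.8 -38.8 -41.1 -39.1 -37.4 -37.9]
side side 0.04 [58.5 59.2 57.2 58.6 59.2 58.2 58.7 59.2 57.4]
row y=0 [175. 175. 174. 176. 158.  88.  97.  97.  87.  78.  81.  78.  79.  78.
  78.  79.  77.  79.  77.  79.  80.  78.  77.  77.  91.  97.  93. 169.
 176. 160. 186. 183. 181. 182.]
```

```bash
cat >> h.py <<'E'
def cur():
    s=read_state();return np.array(s["tool_pos"]),R.from_rotvec(s["orientation"]),s
def tool(yawd,tilt): # block +x end up by tilt (deg)
    return R.from_euler("ZY",[yawd,-tilt],degrees=True)*R.from_euler("x",180,degrees=True)
def delta(g,yawd,tilt):  # grasp point world -> row numbers from measured pose
    p,r,s=cur();rt=tool(yawd,tilt);t=np.array(g)-rt.apply([0,0,.167])
    print("xyz mm",(r.inv().apply(t-p)*1e3).round(2),"a rad",(r.inv()*rt).as_rotvec().round(4),"| world d mm",((t-p)*1e3).round(2))
SEAT=np.array([.5513,-.1129,.090]);YAW=9.8
def hold(tipx,tipz,tilt,hx=.068,hz=.028,dy=0): # grasp point with toe-tip bottom at (tipx,tipz) in seat frame
    a=np.radians(tilt);x=tipx+hx*np.cos(a)-hz*np.sin(a);z=tipz+hx*np.sin(a)+hz*np.cos(a)
    return SEAT+R.from_euler("z",YAW,degrees=True).apply([x,dy,z])
E
python3 - <<'E'
from h import *
delta([.516,.179,.13],0,0);delta([.516,.179,.028],0,0)
E
```

```text
xyz mm [ 545.34 -628.59  107.92] a rad [-1.700e-03  1.000e-04  2.808e-01] | world d mm [ 349.74  755.28 -106.76]
xyz mm [ 545.32 -628.41  209.92] a rad [-1.700e-03  1.000e-04  2.808e-01] | world d mm [ 349.74  755.28 -208.76]
```

>>> carry_out(targets=[{"x":0.035,"y":-0.04,"z":0,"hand":100},{"x":0.07,"y":-0.081,"z":0,"az":0.04},{"x":0.105,"y":-0.121,"z":0,"az":0.08},{"x":0.14,"y":-0.161,"z":0,"az":0.12},{"x":0.175,"y":-0.202,"z":0,"az":0.16},{"x":0.21,"y":-0.242,"z":0,"az":0.2},{"x":0.245,"y":-0.282,"z":0,"az":0.24},{"x":0.28,"y":-0.323,"z":0,"az":0.28}])

```text
schema error: expected keys hand, x, y, z, ax, ay, az
```

```bash
python3 -c "
from h import *
delta([.516,.179,.13],0,0)"
```

```text
xyz mm [ 545.34 -628.59  107.92] a rad [-1.700e-03  1.000e-04  2.808e-01] | world d mm [ 349.74  755.28 -106.76]
```

All keys are required in every row.

>>> carry_out(targets=[{"hand":100,"x":0.035,"y":-0.04,"z":0,"ax":0,"ay":0,"az":0},{"hand":100,"x":0.07,"y":-0.081,"z":0,"ax":0,"ay":0,"az":0.04},{"hand":100,"x":0.105,"y":-0.121,"z":0,"ax":0,"ay":0,"az":0.08},{"hand":100,"x":0.14,"y":-0.161,"z":0,"ax":0,"ay":0,"az":0.12},{"hand":100,"x":0.175,"y":-0.202,"z":0,"ax":0,"ay":0,"az":0.16},{"hand":100,"x":0.21,"y":-0.242,"z":0,"ax":0,"ay":0,"az":0.2},{"hand":100,"x":0.245,"y":-0.282,"z":0,"ax":0,"ay":0,"az":0.24},{"hand":100,"x":0.28,"y":-0.323,"z":0,"ax":0,"ay":0,"az":0.28}])

```text
t: 1.1
tool_pos: [0.3461, -0.1869, 0.4045]
orientation: [-3.142, 0.001, -0.0]
force: [1.1, 0.1, 0.1]
opening: 0.0931
gripper_force: 0.0
```

```bash
python3 -c "
from h import *
delta([.516,.179,.13],0,0)"
```

```text
xyz mm [ 169.61 -366.04  107.51] a rad [-0.     -0.     -0.0009] | world d mm [ 169.95  365.89 -107.49]
```

>>> carry_out(targets=[{"hand":100,"x":0.025,"y":-0.053,"z":0,"ax":0,"ay":0,"az":0},{"hand":100,"x":0.05,"y":-0.106,"z":0,"ax":0,"ay":0,"az":0},{"hand":100,"x":0.075,"y":-0.16,"z":0,"ax":0,"ay":0,"az":0},{"hand":100,"x":0.1,"y":-0.213,"z":0,"ax":0,"ay":0,"az":0},{"hand":100,"x":0.125,"y":-0.267,"z":0,"ax":0,"ay":0,"az":0},{"hand":100,"x":0.15,"y":-0.32,"z":0.03,"ax":0,"ay":0,"az":0},{"hand":100,"x":0.17,"y":-0.366,"z":0.07,"ax":0,"ay":0,"az":0},{"hand":100,"x":0.17,"y":-0.366,"z":0.1075,"ax":0,"ay":0,"az":0}])

```text
t: 2.1
tool_pos: [0.5159, 0.1804, 0.2958]
orientation: [-3.141, -0.006, -0.0]
force: [-0.2, -0.3, -0.3]
opening: 0.0931
gripper_force: 0.0
```

```bash
python3 -c "
from h import *
p,d=read_camera('side')
cv2.imwrite('pics/s1.png',cv2.resize(p[150:310,250:450],None,fx=3,fy=3,interpolation=2))
delta([.516,.179,.028],0,0)"
```

```text
xyz mm [ 3.39 -0.16 94.13] a rad [0.0018 0.0088 0.0034] | world d mm [ 2.560e+00 -1.000e-02 -9.415e+01]
```

View pics/s1.png

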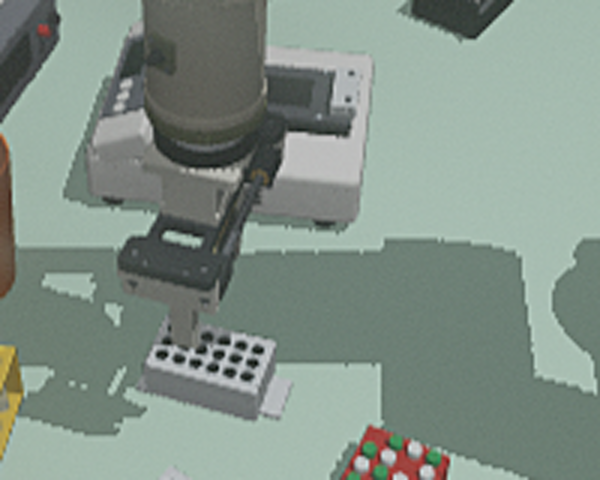

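The gripper straddles the block and is still settling. I go down 102 mm and settle.

>>> carry_out(targets=[{"hand":100,"x":0,"y":0,"z":0,"ax":0,"ay":0,"az":0},{"hand":100,"x":0,"y":0,"z":0.03,"ax":0,"ay":0,"az":0},{"hand":100,"x":0,"y":0,"z":0.06,"ax":0,"ay":0,"az":0},{"hand":100,"x":0,"y":0,"z":0.085,"ax":0,"ay":0,"az":0},{"hand":100,"x":0,"y":0,"z":0.102,"ax":0,"ay":0,"az":0},{"hand":100,"x":0,"y":0,"z":0.102,"ax":0,"ay":0,"az":0},{"hand":100,"x":0,"y":0,"z":0.102,"ax":0,"ay":0,"az":0}])

```text
t: 3.02
tool_pos: [0.5164, 0.1776, 0.1969]
orientation: [-3.141, -0.001, -0.003]
force: [-0.4, -0.6, 0.7]
opening: 0.0926
gripper_force: 0.0
```

```bash
python3 -c "
from h import *
delta([.516,.179,.028],0,0)"
```

```text
xyz mm [-0.37 -1.44  1.91] a rad [-0.0005 -0.0022  0.0004] | world d mm [-0.36  1.44 -1.91]
```

>>> carry_out(targets=[{"hand":100,"x":0,"y":-0.0012,"z":0.001,"ax":0,"ay":0,"az":0},{"hand":70,"x":0,"y":-0.0012,"z":0.001,"ax":0,"ay":0,"az":0},{"hand":50,"x":0,"y":-0.0012,"z":0.001,"ax":0,"ay":0,"az":0},{"hand":50,"x":0,"y":-0.0012,"z":0.001,"ax":0,"ay":0,"az":0},{"hand":50,"x":0,"y":-0.0012,"z":0.001,"ax":0,"ay":0,"az":0},{"hand":50,"x":0,"y":-0.0012,"z":0.001,"ax":0,"ay":0,"az":0}], newtons=20)

```text
t: 3.78
tool_pos: [0.5155, 0.1788, 0.1942]
orientation: [-3.142, -0.001, 0.0]
force: [0.0, -0.0, -0.2]
opening: 0.058
gripper_force: 20.0
```

```bash
python3 -c "
from h import *
delta([.516,.179,.028],0,0)
s=cur()[2];print(s['force'],s['opening'],s['gripper_force'])"
```

```text
xyz mm [ 0.48 -0.19 -0.77] a rad [-0.      0.0001  0.0008] | world d mm [0.48 0.19 0.77]
[ 0.02238308 -0.00352705 -0.21304349] 0.05803164493175138 19.997756481170654
```

>>> carry_out(targets=[{"hand":50,"x":0,"y":0,"z":0,"ax":0,"ay":0,"az":0},{"hand":50,"x":0,"y":0,"z":0,"ax":0,"ay":0,"az":0},{"hand":50,"x":0,"y":0,"z":-0.02,"ax":0,"ay":0,"az":0},{"hand":50,"x":0,"y":0,"z":-0.06,"ax":0,"ay":0,"az":0},{"hand":50,"x":0,"y":0,"z":-0.11,"ax":0,"ay":0,"az":0},{"hand":50,"x":0,"y":0,"z":-0.16,"ax":0,"ay":0,"az":0},{"hand":50,"x":0,"y":0,"z":-0.2,"ax":0,"ay":0,"az":0},{"hand":50,"x":0,"y":0,"z":-0.2,"ax":0,"ay":0,"az":0}], newtons=60)

```text
t: 4.78
tool_pos: [0.5164, 0.179, 0.3978]
orientation: [-3.14, -0.001, -0.01]
force: [1.0, 0.2, -4.0]
opening: 0.0576
gripper_force: 60.0
```

```bash
sed -i 's/hz=.028,/hz=.0272,/' h.py; python3 -c "
from h import *
delta(hold(-.050,.06,9),YAW,9)
s=cur()[2];print(s['force'],s['opening'],s['gripper_force'])"
```

```text
xyz mm [ 21.34 294.21  45.06] a rad [ 0.0124  0.1501 -0.17  ] | world d mm [  21.86 -294.12  -45.38]
[ 1.001206    0.20072526 -4.00755348] 0.05755032348676312 59.99625384807587
```

>>> carry_out(targets=[{"hand":50,"x":0.002,"y":0.03,"z":0,"ax":0,"ay":0,"az":0},{"hand":50,"x":0.005,"y":0.08,"z":0,"ax":0.003,"ay":0.03,"az":-0.034},{"hand":50,"x":0.009,"y":0.135,"z":0,"ax":0.005,"ay":0.06,"az":-0.068},{"hand":50,"x":0.013,"y":0.19,"z":0,"ax":0.008,"ay":0.09,"az":-0.102},{"hand":50,"x":0.017,"y":0.24,"z":0,"ax":0.01,"ay":0.12,"az":-0.136},{"hand":50,"x":0.021,"y":0.28,"z":0.01,"ax":0.013,"ay":0.155,"az":-0.17},{"hand":50,"x":0.021,"y":0.294,"z":0.02,"ax":0.013,"ay":0.155,"az":-0.17},{"hand":50,"x":0.021,"y":0.294,"z":0.02,"ax":0.013,"ay":0.155,"az":-0.17}])

```text
t: 5.78
tool_pos: [0.5357, -0.1154, 0.3708]
orientation: [-3.106, -0.263, -0.233]
force: [-1.3, 0.4, -3.1]
opening: 0.0578
gripper_force: 60.0
```

>>> carry_out(targets=[{"hand":50,"x":0,"y":0,"z":0,"ax":0,"ay":0,"az":0},{"hand":50,"x":0,"y":0,"z":0,"ax":0,"ay":0,"az":0},{"hand":50,"x":0,"y":0,"z":0,"ax":0,"ay":0,"az":0}])

```text
t: 6.15
tool_pos: [0.537, -0.1143, 0.3747]
orientation: [-3.108, -0.269, -0.243]
force: [-0.3, 0.1, -3.3]
opening: 0.0576
gripper_force: 60.0
```

```bash
python3 -c "
from h import *
p,d=read_camera('side')
cv2.imwrite('pics/s2.png',cv2.resize(p[90:240,260:420],None,fx=4,fy=4,interpolation=2))
delta(hold(-.050,.02,9),YAW,9)
s=cur()[2];print(s['force'],s['opening'],s['gripper_force'],s['wrist_torque'])"
```

```text
xyz mm [-8.49  0.85 61.68] a rad [0.0003 0.0011 0.0012] | world d mm [  1.33  -0.66 -62.24]
[-0.54451156 -0.83366872 -4.4422839 ] 0.05748837614078803 59.99621093273163 [-0.03106683  0.18988402 -0.0483354 ]
```

View pics/s2.png

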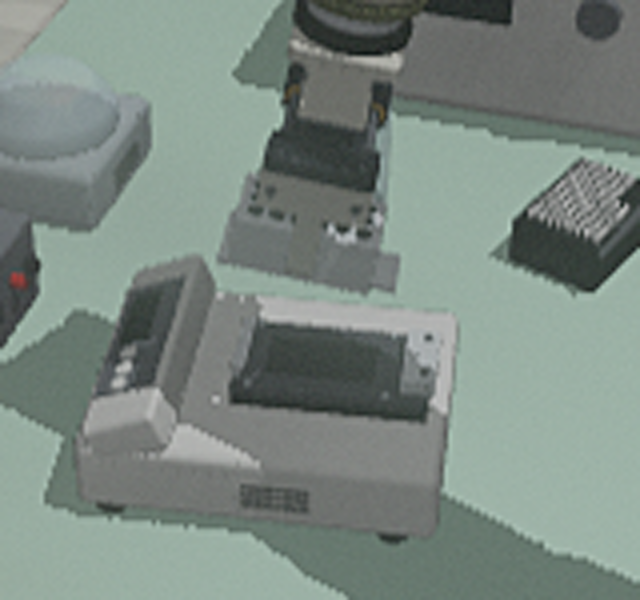

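The block is held tilted with its toe at crop (385,275) above the lip side. I descend to 20 mm above the floor.

>>> carry_out(targets=[{"hand":50,"x":-0.003,"y":0.0008,"z":0.02,"ax":0,"ay":0.001,"az":0.001},{"hand":50,"x":-0.006,"y":0.0008,"z":0.042,"ax":0,"ay":0.001,"az":0.001},{"hand":50,"x":-0.0085,"y":0.0008,"z":0.0615,"ax":0,"ay":0.001,"az":0.001},{"hand":50,"x":-0.0085,"y":0.0008,"z":0.0615,"ax":0,"ay":0.001,"az":0.001},{"hand":50,"x":-0.0085,"y":0.0008,"z":0.0615,"ax":0,"ay":0.001,"az":0.001},{"hand":50,"x":-0.0085,"y":0.0008,"z":0.0615,"ax":0,"ay":0.001,"az":0.001}])

```text
t: 6.95
tool_pos: [0.5385, -0.116, 0.3135]
orientation: [-3.108, -0.265, -0.247]
force: [0.8, 0.4, -3.9]
opening: 0.0578
gripper_force: 60.0
```

```bash
python3 -c "
from h import *
for n,b in(('side',(130,210,290,390)),('top',(160,240,320,400))):
  p,d=read_camera(n)
  cv2.imwrite(f'pics/{n}3.png',p);r=p[b[0]:b[1],b[2]:b[3]];globals()[n]=cv2.resize(r,None,fx=5,fy=7 if n=='x' else 5,interpolation=2)
h=min(side.shape[0],top.shape[0]);cv2.imwrite('pics/c3.png',np.hstack([cv2.resize(side[:h],(400,320)),cv2.resize(top[:h],(400,400))[:320]]))
delta(hold(-.050,.001,9),YAW,9)
s=cur()[2];print(s['force'],s['opening'],s['gripper_force'],s['wrist_torque'])
# expected tip corners
for y in(-.02,.02):
  P=SEAT+R.from_euler('z',YAW,degrees=True).apply([-.050,y,.02]);print(y,[np.round(proj(n,P),1) for n in('side','top')])"
```

```text
xyz mm [-3.05 -0.81 19.53] a rad [ 0.001  -0.0008 -0.0008] | world d mm [ -0.08   0.79 -19.76]
[ 0.28845538 -0.28692101 -3.1456354 ] 0.05758125182752945 59.99617874622345 [0.00162183 0.16700353 0.02371981]
-0.02 [array([357.7, 171.6]), array([370.1, 216.9])]
0.02 [array([356.4, 180. ]), array([358.5, 218.8])]
```

View pics/c3.png

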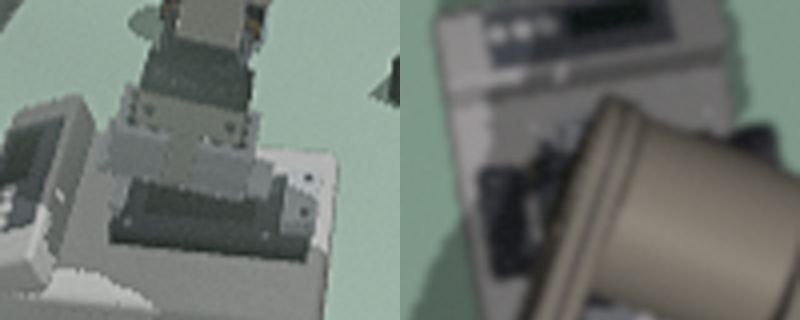

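The side view puts the toe's near corner at about (357,179), where (356,180) was predicted, so the geometry agrees. I lower to about 1 mm above the floor, slowly at the end.

>>> carry_out(targets=[{"hand":50,"x":-0.001,"y":0,"z":0.006,"ax":0,"ay":0,"az":0},{"hand":50,"x":-0.002,"y":0,"z":0.012,"ax":0,"ay":0,"az":0},{"hand":50,"x":-0.0025,"y":0,"z":0.016,"ax":0,"ay":0,"az":0},{"hand":50,"x":-0.003,"y":0,"z":0.019,"ax":0,"ay":0,"az":0},{"hand":50,"x":-0.003,"y":0,"z":0.019,"ax":0,"ay":0,"az":0},{"hand":50,"x":-0.003,"y":0,"z":0.019,"ax":0,"ay":0,"az":0}])

```text
t: 7.8
tool_pos: [0.5381, -0.1157, 0.2936]
orientation: [-3.108, -0.265, -0.244]
force: [-3.6, 1.0, 4.7]
opening: 0.0577
gripper_force: 60.0
```

```bash
python3 -c "
from h import *
delta(hold(-.050,.0,9),YAW,9)
s=cur()[2];print(s['force'],s['opening'],s['gripper_force'],s['wrist_torque'])"
```

```text
xyz mm [ 0.07 -0.55  1.16] a rad [ 0.0002  0.0003 -0.0008] | world d mm [ 0.15  0.58 -1.14]
[-3.61262059  1.01861166  4.68727416] 0.05766085213046063 60.0046706199646 [ 0.30412491  1.15167549 -0.05709664]
```

The toe has touched the floor (the moments fit a contact at its tip). I raise 1 mm, then slide in toward the lip in small steps.

>>> carry_out(targets=[{"hand":50,"x":0.0002,"y":0.0004,"z":-0.001,"ax":0,"ay":0,"az":0},{"hand":50,"x":-0.0028,"y":0.0004,"z":-0.0015,"ax":0,"ay":0,"az":0},{"hand":50,"x":-0.0057,"y":0.0004,"z":-0.0019,"ax":0,"ay":0,"az":0},{"hand":50,"x":-0.0077,"y":0.0004,"z":-0.0023,"ax":0,"ay":0,"az":0},{"hand":50,"x":-0.0097,"y":0.0004,"z":-0.0026,"ax":0,"ay":0,"az":0},{"hand":50,"x":-0.0097,"y":0.0004,"z":-0.0026,"ax":0,"ay":0,"az":0}])

```text
t: 8.55
tool_pos: [0.5281, -0.118, 0.294]
orientation: [-3.108, -0.265, -0.243]
force: [1.4, -1.1, 0.1]
opening: 0.0578
gripper_force: 60.0
```

```bash
cat > st.py <<'E'
from h import *
p,r,s=cur()
G=R.from_euler('z',-YAW,degrees=True)
m=G.apply(p-SEAT)
b=(G*r*R.from_euler('x',180,degrees=True)).as_euler('ZYX',degrees=True);a=-b[1]
g=m+G.apply(r.apply([0,0,.167])); A=np.radians(a)
print("tilt,yaw,roll",np.round([a,b[0],b[2]],2),"toe tip mm",((g[0]-.068*np.cos(A)+.0272*np.sin(A))*1e3).round(2),"y",(g[1]*1e3).round(2),"z",((g[2]-.068*np.sin(A)-.0272*np.cos(A))*1e3).round(2),"under-centre z",((g[2]-.0272*np.cos(A))*1e3).round(2))
print("F mixer",G.apply(s['force']).round(2),"T",G.apply(s['wrist_torque']).round(2),"open",round(s['opening'],4),"t",round(s['t'],2))
E
python3 st.py
```

```text
tilt,yaw,roll [ 8.95 -0.05 -0.01] toe tip mm -60.71 y -1.15 z 1.59 under-centre z 12.17
F mixer [ 1.19 -1.3   0.11] T [-0.03  0.18 -0.  ] open 0.0578 t 8.55
```

>>> carry_out(targets=[{"hand":50,"x":0,"y":-0.0012,"z":-0.0002,"ax":0,"ay":0,"az":0},{"hand":50,"x":-0.002,"y":-0.0012,"z":-0.0005,"ax":0,"ay":0,"az":0},{"hand":50,"x":-0.004,"y":-0.0012,"z":-0.0008,"ax":0,"ay":0,"az":0},{"hand":50,"x":-0.005,"y":-0.0012,"z":-0.001,"ax":0,"ay":0,"az":0},{"hand":50,"x":-0.006,"y":-0.0012,"z":-0.0011,"ax":0,"ay":0,"az":0},{"hand":50,"x":-0.006,"y":-0.0012,"z":-0.0011,"ax":0,"ay":0,"az":0}])

```text
t: 9.3
tool_pos: [0.5221, -0.1177, 0.2942]
orientation: [-3.107, -0.265, -0.245]
force: [4.3, 1.4, -1.9]
opening: 0.0578
gripper_force: 60.0
```

```bash
python3 st.py
```

```text
tilt,yaw,roll [ 9.   -0.06  0.  ] toe tip mm -66.32 y 0.24 z 1.78 under-centre z 12.42
F mixer [ 4.47  0.68 -1.88] T [ 0.11 -0.54 -0.02] open 0.0578 t 9.3
```

Contact gives +4.5 N at toe tip −66.3, which matches the sprung stop. I push 3 mm and check for 1.2 N/mm.

>>> carry_out(targets=[{"hand":50,"x":-0.001,"y":0,"z":-0.0002,"ax":0,"ay":0,"az":0},{"hand":50,"x":-0.002,"y":0,"z":-0.0003,"ax":0,"ay":0,"az":0},{"hand":50,"x":-0.003,"y":0,"z":-0.0005,"ax":0,"ay":0,"az":0},{"hand":50,"x":-0.003,"y":0,"z":-0.0005,"ax":0,"ay":0,"az":0},{"hand":50,"x":-0.003,"y":0,"z":-0.0005,"ax":0,"ay":0,"az":0}])

```text
t: 9.93
tool_pos: [0.5195, -0.1181, 0.2944]
orientation: [-3.107, -0.265, -0.246]
force: [5.9, 1.6, -4.5]
opening: 0.0575
gripper_force: 60.0
```

```bash
python3 st.py
```

```text
tilt,yaw,roll [ 9.06 -0.05 -0.01] toe tip mm -68.79 y 0.26 z 1.92 under-centre z 12.63
F mixer [ 6.1   0.55 -4.49] T [ 0.15 -1.18  0.01] open 0.0575 t 9.93
```

>>> carry_out(targets=[{"hand":50,"x":-0.001,"y":0,"z":-0.0001,"ax":0,"ay":0,"az":0},{"hand":50,"x":-0.002,"y":0,"z":-0.0002,"ax":0,"ay":0,"az":0},{"hand":50,"x":-0.003,"y":0,"z":-0.0003,"ax":0,"ay":0,"az":0},{"hand":50,"x":-0.004,"y":0,"z":-0.0004,"ax":0,"ay":0,"az":0},{"hand":50,"x":-0.004,"y":0,"z":-0.0004,"ax":0,"ay":0,"az":0},{"hand":50,"x":-0.004,"y":0,"z":-0.0004,"ax":0,"ay":0,"az":0}])

```text
t: 10.68
tool_pos: [0.5161, -0.1187, 0.2946]
orientation: [-3.107, -0.265, -0.249]
force: [10.4, 2.7, -4.8]
opening: 0.0577
gripper_force: 60.0
```

```bash
python3 st.py
```

```text
tilt,yaw,roll [ 9.17 -0.05 -0.02] toe tip mm -71.88 y 0.23 z 2.08 under-centre z 12.92
F mixer [10.73  0.88 -4.76] T [ 0.25 -1.89 -0.05] open 0.0577 t 10.68
```

>>> carry_out(targets=[{"hand":50,"x":-0.0008,"y":0,"z":0,"ax":0,"ay":0,"az":0},{"hand":50,"x":-0.0016,"y":0,"z":0.0001,"ax":0,"ay":0,"az":0},{"hand":50,"x":-0.0016,"y":0,"z":0.0003,"ax":0,"ay":0,"az":0},{"hand":50,"x":-0.0016,"y":0,"z":0.0003,"ax":0,"ay":0,"az":0}])

```text
t: 11.18
tool_pos: [0.5148, -0.1189, 0.2945]
orientation: [-3.107, -0.265, -0.251]
force: [10.8, 4.1, -3.6]
opening: 0.0575
gripper_force: 60.0
```

```bash
python3 st.py; python3 - <<'E'
from h import *
x0=-.0732;r0=tool(YAW,9.1);t0=hold(x0,.0018,9.1)-r0.apply([0,0,.167])
for a,z in((7.5,.0015),(6,.0013),(4.5,.0012),(3,.0012),(1.5,.0012),(0,.0012),(0,.0009)):
    r=tool(YAW,a);t=hold(x0,z,a)-r.apply([0,0,.167]);print(a,(r0.inv().apply(t-t0)*1e3).round(2),(r0.inv()*r).as_rotvec().round(4))
E
```

```text
tilt,yaw,roll [ 9.24 -0.05 -0.03] toe tip mm -72.88 y 0.19 z 1.95 under-centre z 12.86
F mixer [11.35  2.16 -3.6 ] T [ 0.35 -2.02 -0.05] open 0.0575 t 11.18
7.5 [5.35 0.   2.27] [ 0.     -0.0279 -0.    ]
6 [10.32  0.    4.46] [ 0.     -0.0541 -0.    ]
4.5 [15.26  0.    6.67] [-0.     -0.0803 -0.    ]
3 [20.16  0.    8.92] [ 0.     -0.1065 -0.    ]
1.5 [24.99  0.   11.29] [ 0.     -0.1326 -0.    ]
0 [29.76  0.   13.79] [ 0.     -0.1588 -0.    ]
0 [29.72  0.   14.09] [ 0.     -0.1588 -0.    ]
```

Force is 11.3 N, so about 6.3 mm of compression, enough to clear. I start the swing down to 6°.

>>> carry_out(targets=[{"hand":50,"x":0.0027,"y":0,"z":0.0011,"ax":0,"ay":-0.014,"az":0},{"hand":50,"x":0.0053,"y":0,"z":0.0023,"ax":0,"ay":-0.028,"az":0},{"hand":50,"x":0.0078,"y":0,"z":0.0034,"ax":0,"ay":-0.041,"az":0},{"hand":50,"x":0.0103,"y":0,"z":0.0045,"ax":0,"ay":-0.054,"az":0},{"hand":50,"x":0.0103,"y":0,"z":0.0045,"ax":0,"ay":-0.054,"az":0},{"hand":50,"x":0.0103,"y":0,"z":0.0045,"ax":0,"ay":-0.054,"az":0}])

```text
t: 11.92
tool_pos: [0.5257, -0.117, 0.292]
orientation: [-3.117, -0.266, -0.167]
force: [8.8, 3.5, 0.7]
opening: 0.0578
gripper_force: 60.0
```

```bash
python3 st.py; python3 - <<'E'
from h import *
x0=-.0732;r0=tool(YAW,6.1);t0=hold(x0,.0014,6.1)-r0.apply([0,0,.167])
for a,z in((4.5,.0013),(3,.0013),(2,.0013),(1,.0013),(0,.0013)):
    r=tool(YAW,a);t=hold(x0,z,a)-r.apply([0,0,.167]);print(a,(r0.inv().apply(t-t0)*1e3).round(2),(r0.inv()*r).as_rotvec().round(4))
E
```

```text
tilt,yaw,roll [ 6.14 -0.04 -0.04] toe tip mm -72.8 y 0.17 z 1.64 under-centre z 8.91
F mixer [9.26 1.97 0.71] T [ 0.45 -1.61 -0.01] open 0.0578 t 11.93
4.5 [ 5.39 -0.    2.07] [-0.     -0.0279 -0.    ]
3 [10.39 -0.    4.06] [ 0.     -0.0541 -0.    ]
2 [13.7  -0.    5.46] [ 0.     -0.0716 -0.    ]
1 [16.98 -0.    6.91] [-0.    -0.089 -0.   ]
0 [20.24 -0.    8.42] [-0.     -0.1065 -0.    ]
```

>>> carry_out(targets=[{"hand":50,"x":0.002,"y":0,"z":0.0007,"ax":0,"ay":-0.014,"az":0},{"hand":50,"x":0.0048,"y":0,"z":0.0017,"ax":0,"ay":-0.028,"az":0},{"hand":50,"x":0.0074,"y":0,"z":0.0027,"ax":0,"ay":-0.041,"az":0},{"hand":50,"x":0.0099,"y":0,"z":0.0037,"ax":0,"ay":-0.054,"az":0},{"hand":50,"x":0.0099,"y":0,"z":0.0037,"ax":0,"ay":-0.054,"az":0},{"hand":50,"x":0.0099,"y":0,"z":0.0037,"ax":0,"ay":-0.054,"az":0}])

```text
t: 12.68
tool_pos: [0.5359, -0.1152, 0.2893]
orientation: [-3.125, -0.267, -0.084]
force: [10.1, 4.0, -0.6]
opening: 0.0575
gripper_force: 60.0
```

```bash
python3 st.py
```

```text
tilt,yaw,roll [ 3.08 -0.04 -0.04] toe tip mm -73.02 y 0.21 z 1.71 under-centre z 5.37
F mixer [10.65  2.19 -0.65] T [ 0.39 -1.89 -0.06] open 0.0575 t 12.68
```

The flange end is now below the catch's top with no catch contact. I finish the swing to flat.

>>> carry_out(targets=[{"hand":50,"x":0.0024,"y":0,"z":0.001,"ax":0,"ay":-0.0135,"az":0},{"hand":50,"x":0.005,"y":0,"z":0.002,"ax":0,"ay":-0.027,"az":0},{"hand":50,"x":0.0075,"y":0,"z":0.003,"ax":0,"ay":-0.04,"az":0},{"hand":50,"x":0.0099,"y":0,"z":0.004,"ax":0,"ay":-0.0535,"az":0},{"hand":50,"x":0.0099,"y":0,"z":0.0042,"ax":0,"ay":-0.0535,"az":0},{"hand":50,"x":0.0099,"y":0,"z":0.0042,"ax":0,"ay":-0.0535,"az":0}])

```text
t: 13.42
tool_pos: [0.546, -0.1135, 0.2865]
orientation: [3.129, 0.267, 0.002]
force: [6.9, 4.5, 5.9]
opening: 0.0578
gripper_force: 60.0
```

```bash
python3 st.py
```

```text
tilt,yaw,roll [ 0.06 -0.04 -0.05] toe tip mm -73.1 y 0.14 z 2.24 under-centre z 2.31
F mixer [7.53 3.29 5.86] T [ 0.81 -1.75 -0.14] open 0.0578 t 13.43
```

```bash
python3 -c "
from h import *
p,d=read_camera('side')
cv2.imwrite('pics/s5.png',cv2.resize(p[140:210,290:390],None,fx=8,fy=8,interpolation=2))
for x,z in((-.068,.0),(-.05,.0),(-.05,.04),(.05,.04),(.05,0),(.057,0),(.057,.006)):
  P=SEAT+R.from_euler('z',YAW,degrees=True).apply([x-.005,.029 if x>-.06 else .02,z]);u,v=proj('side',P);print(x,z,round((u-290)*8),round((v-140)*8))
"
```

```text
-0.068 0.0 592 369
-0.05 0.0 540 380
-0.05 0.04 546 294
0.05 0.04 266 267
0.05 0 266 354
0.057 0 247 352
0.057 0.006 247 339
```

View pics/s5.png

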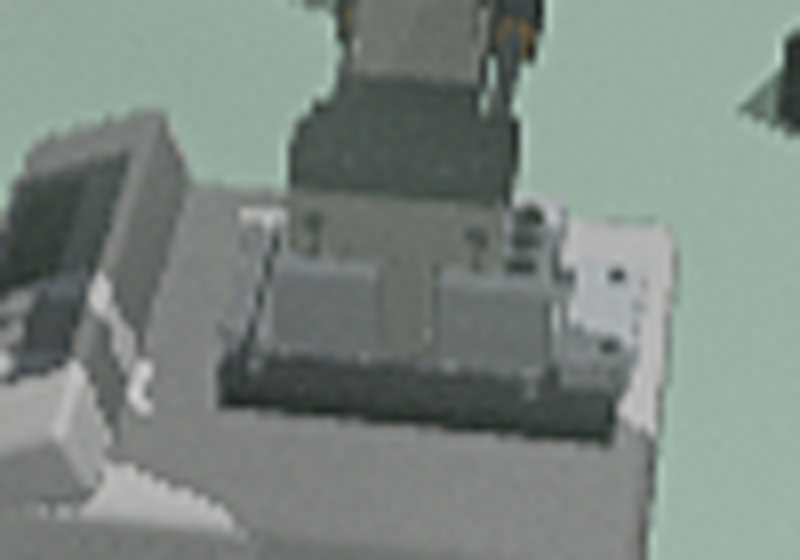

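The picture shows the block down between lip and catch: lower edge from (270,350) to (550,368), close to the predicted flat pose, with the flange below the catch. The moments suggest it sits about 0.5° nose-down in the grip, so I level it and then ease forward with the spring.

>>> carry_out(targets=[{"hand":50,"x":-0.0008,"y":0,"z":0.0003,"ax":0,"ay":0.005,"az":0},{"hand":50,"x":-0.0016,"y":0,"z":0.0005,"ax":0,"ay":0.009,"az":0},{"hand":50,"x":-0.0016,"y":0,"z":0.0005,"ax":0,"ay":0.009,"az":0},{"hand":50,"x":-0.0016,"y":0,"z":0.0005,"ax":0,"ay":0.009,"az":0}])

```text
t: 13.98
tool_pos: [0.5444, -0.1138, 0.2864]
orientation: [3.13, 0.267, 0.016]
force: [6.2, 5.0, 8.6]
opening: 0.0573
gripper_force: 60.0
```

```bash
python3 st.py
```

```text
tilt,yaw,roll [ 0.58 -0.04 -0.05] toe tip mm -72.98 y 0.13 z 1.57 under-centre z 2.26
F mixer [6.99 3.83 8.56] T [ 0.96 -1.12 -0.11] open 0.0573 t 13.97
```

>>> carry_out(targets=[{"hand":50,"x":0,"y":-0.0004,"z":-0.0004,"ax":0,"ay":0,"az":0},{"hand":50,"x":0.0012,"y":-0.0006,"z":-0.0004,"ax":0,"ay":0,"az":0},{"hand":50,"x":0.0024,"y":-0.0006,"z":-0.0004,"ax":0,"ay":0,"az":0},{"hand":50,"x":0.0036,"y":-0.0006,"z":-0.0004,"ax":0,"ay":0,"az":0},{"hand":50,"x":0.0045,"y":-0.0006,"z":-0.0004,"ax":0,"ay":0,"az":0},{"hand":50,"x":0.0045,"y":-0.0006,"z":-0.0004,"ax":0,"ay":0,"az":0}])

```text
t: 14.72
tool_pos: [0.5473, -0.1132, 0.2864]
orientation: [3.13, 0.267, 0.008]
force: [-6.0, 1.5, 14.5]
opening: 0.0576
gripper_force: 60.0
```

```bash
python3 st.py
```

```text
tilt,yaw,roll [ 0.27 -0.06 -0.06] toe tip mm -71.06 y 0.22 z 1.9 under-centre z 2.22
F mixer [-5.66  2.55 14.47] T [ 0.6   0.81 -0.09] open 0.0576 t 14.72
```

It stopped 3–4 mm short of home with Fx −5.7 N. The flange is probably about 2 mm high and meeting the catch's face. I back off, push deeper, and lower again.

>>> carry_out(targets=[{"hand":50,"x":-0.002,"y":0,"z":-0.0005,"ax":0,"ay":0,"az":0},{"hand":50,"x":-0.004,"y":0,"z":-0.001,"ax":0,"ay":0,"az":0},{"hand":50,"x":-0.0055,"y":0,"z":-0.001,"ax":0,"ay":0,"az":0},{"hand":50,"x":-0.0065,"y":0,"z":-0.001,"ax":0,"ay":0,"az":0},{"hand":50,"x":-0.0065,"y":0,"z":-0.001,"ax":0,"ay":0,"az":0},{"hand":50,"x":-0.0065,"y":0,"z":-0.001,"ax":0,"ay":0,"az":0}])

```text
t: 15.48
tool_pos: [0.5428, -0.1137, 0.2869]
orientation: [3.129, 0.267, 0.019]
force: [14.2, 3.0, -2.7]
opening: 0.0574
gripper_force: 60.0
```

```bash
python3 st.py
```

```text
tilt,yaw,roll [ 0.68 -0.04 -0.1 ] toe tip mm -74.23 y 0.35 z 1.91 under-centre z 2.72
F mixer [14.48  0.5  -2.66] T [ 0.17 -2.72 -0.01] open 0.0574 t 15.47
```

>>> carry_out(targets=[{"hand":50,"x":0,"y":0,"z":0.0004,"ax":0,"ay":0,"az":0},{"hand":50,"x":0,"y":0,"z":0.0008,"ax":0,"ay":0,"az":0},{"hand":50,"x":0,"y":0,"z":0.0012,"ax":0,"ay":0,"az":0},{"hand":50,"x":0,"y":0,"z":0.0015,"ax":0,"ay":0,"az":0},{"hand":50,"x":0,"y":0,"z":0.0015,"ax":0,"ay":0,"az":0},{"hand":50,"x":0,"y":0,"z":0.0015,"ax":0,"ay":0,"az":0}])

```text
t: 16.23
tool_pos: [0.5429, -0.1137, 0.2865]
orientation: [3.129, 0.267, 0.019]
force: [11.2, 4.3, 6.7]
opening: 0.0581
gripper_force: 60.0
```

```bash
python3 st.py
```

```text
tilt,yaw,roll [ 0.69 -0.03 -0.11] toe tip mm -74.08 y 0.32 z 1.5 under-centre z 2.32
F mixer [11.79  2.3   6.66] T [ 0.6  -1.76  0.01] open 0.0581 t 16.23
```

```bash
python3 - <<'E'
from h import *
G=R.from_euler('z',-YAW,degrees=True)
for n in("top","side"):
    W=cloud(n,np.load(n+"d.npy"));m=G.apply((W-[*SEAT[:2],0]).reshape(-1,3))
    def med(x0,x1,y0,y1):
        k=(m[:,0]>x0)&(m[:,0]<x1)&(m[:,1]>y0)&(m[:,1]<y1)&(m[:,2]>-.02)&(m[:,2]<.2);return np.round([k.sum(),*np.percentile(m[k,2]*1e3,[10,50,90])],1)
    print(n,"recess",med(-.03,.03,-.012,.012),"frame L",med(-.03,.03,.027,.034),"frame R",med(-.03,.03,-.034,-.027),"lip",med(-.08,-.066,-.015,.015),"catch",med(.056,.063,-.02,.02),"bench",med(-.05,.05,.15,.2))
    for x in np.arange(-.095,.08,.005): print(round(x*1e3),med(x-.0025,x+.0025,-.02,.02)[2],end="; ")
    print()
E
```

```text
top recess [120.   90.1  93.9  99. ] frame L [33.  89.7 92.8 96.2] frame R [34.  90.  93.3 96.6] lip [ 36.  103.  105.4 111.1] catch [ 24.   98.9 104.  106.7] bench [364.   -3.2   1.1   5.4]
-95 65.8; -90 74.0; -85 75.6; -80 106.3; -75 105.4; -70 105.7; -65 105.8; -60 105.7; -55 93.4; -50 92.9; -45 93.4; -40 93.9; -35 93.7; -30 93.8; -25 93.7; -20 94.2; -15 93.9; -10 93.1; -5 93.3; 0 93.7; 5 94.4; 10 94.2; 15 93.6; 20 95.0; 25 94.3; 30 92.8; 35 90.8; 40 93.2; 45 95.6; 50 94.7; 55 99.9; 60 104.4; 65 101.1; 70 73.0; 75 75.7; 
side recess [106.   91.   93.7  95.5] frame L [29.  90.7 92.1 93.9] frame R [33.  90.3 92.6 95. ] lip [ 31.  104.4 105.8 107.9] catch [ 19.  101.6 103.2 104.6] bench [471.   -1.7   0.5   2.8]
-95 69.8; -90 73.0; -85 103.4; -80 106.0; -75 105.4; -70 105.8; -65 105.4; -60 95.6; -55 93.1; -50 92.5; -45 92.3; -40 93.5; -35 92.7; -30 93.3; -25 93.6; -20 93.0; -15 93.6; -10 93.0; -5 94.6; 0 93.1; 5 93.7; 10 93.2; 15 93.7; 20 93.7; 25 92.9; 30 92.7; 35 93.4; 40 92.3; 45 92.9; 50 93.1; 55 102.9; 60 103.2; 65 74.1; 70 74.0; 75 73.2;
```

Depth shows the floor about 2.3 mm higher than assumed (lip top also +2.3), so the block is truly on the floor. Only its +x end was slightly up and clipped the catch. I press the +x end down by tilting 0.7°, then go forward.

>>> carry_out(targets=[{"hand":50,"x":0.0006,"y":-0.0003,"z":0,"ax":0,"ay":-0.004,"az":0},{"hand":50,"x":0.0013,"y":-0.0005,"z":0,"ax":0,"ay":-0.008,"az":0},{"hand":50,"x":0.002,"y":-0.0005,"z":0,"ax":0,"ay":-0.012,"az":0},{"hand":50,"x":0.002,"y":-0.0005,"z":0,"ax":0,"ay":-0.012,"az":0},{"hand":50,"x":0.002,"y":-0.0005,"z":0,"ax":0,"ay":-0.012,"az":0}])

```text
t: 16.85
tool_pos: [0.5449, -0.1132, 0.2865]
orientation: [3.128, 0.267, 0.001]
force: [11.1, 1.1, 4.5]
opening: 0.0579
gripper_force: 60.0
```

```bash
sed -i 's/SEAT=np.array(\[.5513,-.1129,.090\])/SEAT=np.array([.5513,-.1129,.0923])/' h.py; python3 st.py
```

```text
tilt,yaw,roll [ 0.03 -0.05 -0.15] toe tip mm -74.26 y 0.34 z -0.01 under-centre z 0.03
F mixer [11.16 -0.78  4.51] T [ 0.3  -2.47 -0.02] open 0.0579 t 16.85
```

>>> carry_out(targets=[{"hand":50,"x":0.001,"y":0,"z":0,"ax":0,"ay":0,"az":0},{"hand":50,"x":0.002,"y":0,"z":0,"ax":0,"ay":0,"az":0},{"hand":50,"x":0.003,"y":0,"z":0,"ax":0,"ay":0,"az":0},{"hand":50,"x":0.004,"y":0,"z":0,"ax":0,"ay":0,"az":0},{"hand":50,"x":0.0045,"y":0,"z":0,"ax":0,"ay":0,"az":0},{"hand":50,"x":0.0045,"y":0,"z":0,"ax":0,"ay":0,"az":0}])

```text
t: 17.6
tool_pos: [0.5477, -0.1128, 0.2865]
orientation: [3.128, 0.266, -0.008]
force: [-4.5, 0.6, 14.5]
opening: 0.0577
gripper_force: 60.0
```

```bash
python3 st.py
```

```text
tilt,yaw,roll [-0.29 -0.07 -0.11] toe tip mm -72.47 y 0.34 z 0.29 under-centre z -0.05
F mixer [-4.36  1.39 14.53] T [ 0.42 -0.11  0.05] open 0.0577 t 17.6
```

```bash
python3 - <<'E'
from h import *
G=R.from_euler('z',-YAW,degrees=True)
D=[];
for i in range(4):
    p,d=read_camera("side");D.append(d)
cv2.imwrite("pics/s6.png",p);np.save("d6.npy",np.median(D,0))
m=G.apply((cloud("side",np.median(D,0))-[*SEAT[:2],0]).reshape(-1,3)).reshape(400,640,3)*1e3
# near face: y 22..34, z 94..140 ; report z top per x
u0,v0=proj("side",SEAT+[-.07,.03,.02]);print(u0,v0)
for x in range(-78,70,6):
    k=(abs(m[...,0]-x)<3)&(m[...,1]>23)&(m[...,1]<36)&(m[...,2]>86)&(m[...,2]<150)
    z=m[...,2][k];print(x,k.sum(),np.percentile(z,[5,50,95]).round(1) if k.sum() else "", "y",np.median(m[...,1][k]).round(1) if k.sum() else "")
# block top surface points behind near edge
for x in range(-60,60,6):
    k=(abs(m[...,0]-x)<3)&(m[...,1]>-28)&(m[...,1]<24)&(m[...,2]>110)&(m[...,2]<145)
    print(x,k.sum(),np.percentile(m[...,2][k],[20,50,80]).round(1) if k.sum() else "",end=" | ")
g=p[140:210,290:390];cv2.imwrite('pics/s6c.png',cv2.convertScaleAbs(cv2.resize(g,None,fx=8,fy=8,interpolation=2),alpha=1.5))
E
```

```text
360.6371712112375 184.62216287650958
-78 14 [ 92.2 102.6 105.9] y 30.5
-72 12 [ 92.2 101.7 106.4] y 30.2
-66 13 [ 91.9  99.8 106. ] y 31.8
-60 9 [ 92.3  94.8 105.2] y 30.3
-54 23 [ 91.5 114.3 133.2] y 29.2
-48 26 [ 93.6 114.  132.1] y 28.9
-42 27 [ 92.  111.5 132.6] y 29.5
-36 26 [ 93.  112.6 131.4] y 28.8
-30 30 [ 92.5 110.1 133.1] y 29.1
-24 30 [ 92.6 110.7 132.5] y 29.3
-18 27 [ 94.8 113.7 131.5] y 29.1
-12 12 [ 91.6 115.3 131.3] y 29.4
-6 4 [91.7 93.4 94.3] y 30.2
0 6 [93.1 93.5 99.9] y 32.3
6 17 [ 92.5 107.5 132.3] y 30.0
12 29 [ 92.9 113.7 132.7] y 29.2
18 26 [ 93.2 112.8 131.5] y 29.2
24 28 [ 91.4 111.7 133.4] y 29.2
30 28 [ 93.  113.3 133.1] y 29.1
36 27 [ 92.3 111.  131.4] y 29.2
42 27 [ 93.1 112.3 132.2] y 28.9
48 10 [92.1 94.6 99.4] y 30.1
54 9 [ 91.5  98.1 103.9] y 27.6
60 11 [ 93.2 100.8 104.6] y 29.8
66 0  y 
-60 0  | -54 18 [125.5 132.  133.1] | -48 23 [132.5 133.1 134. ] | -42 24 [132.8 133.6 134.3] | -36 21 [132.2 132.8 133.5] | -30 2 [132.2 132.8 133.5] | -24 3 [131.7 131.7 133.2] | -18 3 [131.5 131.6 132.4] | -12 1 [133.3 133.3 133.3] | -6 0  | 0 0  | 6 0  | 12 2 [133.  133.5 134.1] | 18 2 [131.7 131.8 131.9] | 24 2 [131.4 131.7 132. ] | 30 1 [132.4 132.4 132.4] | 36 4 [131.4 132.2 132.8] | 42 8 [132.  132.4 133.1] | 48 0  | 54 0  |
```

View pics/s6c.png

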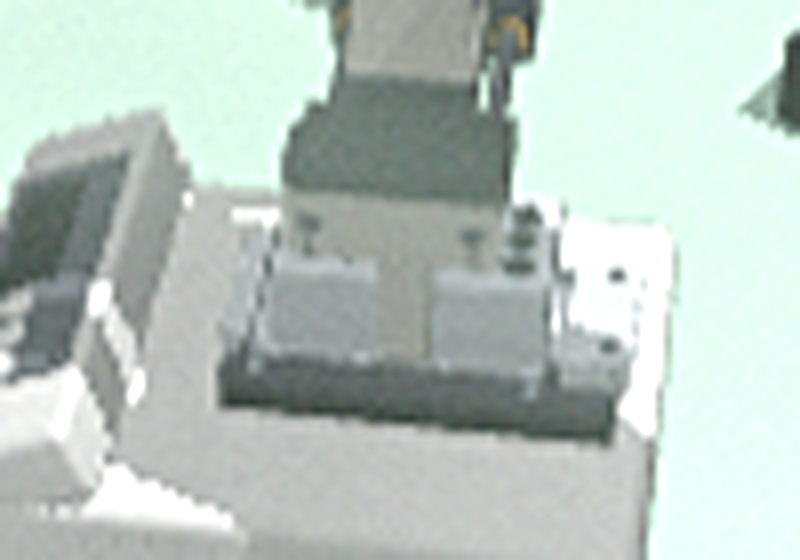

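The picture and depth show the block flat (top about 132.5 mm all along, floor about 92.5) and about 4 mm behind home. The vertical load rises to 18 N as I go forward, so it may be friction-jammed by my downward press. I relieve the load and watch.

>>> carry_out(targets=[{"hand":50,"x":0,"y":0,"z":-0.0006,"ax":0,"ay":0,"az":0},{"hand":50,"x":0,"y":0,"z":-0.0012,"ax":0,"ay":0,"az":0},{"hand":50,"x":0,"y":0,"z":-0.0016,"ax":0,"ay":0,"az":0},{"hand":50,"x":0,"y":0,"z":-0.0016,"ax":0,"ay":0,"az":0}])

```text
t: 18.3
tool_pos: [0.5479, -0.1128, 0.2865]
orientation: [3.128, 0.266, -0.007]
force: [3.4, -2.8, 7.1]
opening: 0.0575
gripper_force: 60.0
```

```bash
python3 st.py
```

```text
tilt,yaw,roll [-0.28 -0.06 -0.11] toe tip mm -72.32 y 0.36 z 0.35 under-centre z 0.02
F mixer [ 2.85 -3.34  7.13] T [-0.3  -1.62  0.06] open 0.0575 t 18.3
```

>>> carry_out(targets=[{"hand":50,"x":0,"y":0,"z":-0.0005,"ax":0,"ay":0.002,"az":0},{"hand":50,"x":0,"y":0,"z":-0.001,"ax":0,"ay":0.004,"az":0},{"hand":50,"x":0,"y":0,"z":-0.001,"ax":0,"ay":0.004,"az":0},{"hand":50,"x":0,"y":0,"z":-0.001,"ax":0,"ay":0.004,"az":0}])

```text
t: 18.8
tool_pos: [0.5475, -0.1128, 0.2865]
orientation: [3.128, 0.267, -0.004]
force: [4.9, -2.3, 2.1]
opening: 0.0576
gripper_force: 60.0
```

```bash
python3 st.py
```

```text
tilt,yaw,roll [-0.14 -0.06 -0.09] toe tip mm -72.2 y 0.45 z 0.21 under-centre z 0.05
F mixer [ 4.47 -3.08  2.08] T [-0.63 -1.61  0.03] open 0.0576 t 18.8
```

Compliance means my commanded position is still near −73, so I go on forward with the load relieved.

>>> carry_out(targets=[{"hand":50,"x":0.001,"y":0,"z":-0.0003,"ax":0,"ay":0,"az":0},{"hand":50,"x":0.002,"y":0,"z":-0.0004,"ax":0,"ay":0,"az":0},{"hand":50,"x":0.003,"y":0,"z":-0.0004,"ax":0,"ay":0,"az":0},{"hand":50,"x":0.003,"y":0,"z":-0.0004,"ax":0,"ay":0,"az":0},{"hand":50,"x":0.003,"y":0,"z":-0.0004,"ax":0,"ay":0,"az":0}])

```text
t: 19.42
tool_pos: [0.55, -0.1121, 0.2867]
orientation: [3.129, 0.267, -0.006]
force: [2.4, -4.7, 2.9]
opening: 0.0579
gripper_force: 60.0
```

```bash
python3 st.py
```

```text
tilt,yaw,roll [-0.24 -0.05 -0.05] toe tip mm -69.97 y 0.86 z 0.45 under-centre z 0.17
F mixer [ 1.58 -5.07  2.89] T [-0.91 -0.92  0.18] open 0.0579 t 19.43
```

It is moving forward freely (−70.0), with home near −68. I continue and relieve the side force.

>>> carry_out(targets=[{"hand":50,"x":0.0005,"y":0.0005,"z":-0.0002,"ax":0,"ay":0,"az":0},{"hand":50,"x":0.0012,"y":0.001,"z":-0.0002,"ax":0,"ay":0.001,"az":0},{"hand":50,"x":0.002,"y":0.001,"z":-0.0002,"ax":0,"ay":0.002,"az":0},{"hand":50,"x":0.002,"y":0.001,"z":-0.0002,"ax":0,"ay":0.002,"az":0},{"hand":50,"x":0.002,"y":0.001,"z":-0.0002,"ax":0,"ay":0.002,"az":0}])

```text
t: 20.05
tool_pos: [0.5518, -0.1123, 0.2866]
orientation: [-3.13, -0.267, 0.005]
force: [-1.5, -1.6, 5.4]
opening: 0.058
gripper_force: 60.0
```

```bash
python3 st.py
```

```text
tilt,yaw,roll [-0.2  -0.05  0.04] toe tip mm -68.11 y 0.66 z 0.34 under-centre z 0.1
F mixer [-1.77 -1.29  5.35] T [-0.34 -0.31  0.11] open 0.058 t 20.05
```

>>> carry_out(targets=[{"hand":50,"x":0.0005,"y":0.0003,"z":-0.0002,"ax":0,"ay":0,"az":0},{"hand":50,"x":0.001,"y":0.0003,"z":-0.0003,"ax":0,"ay":0,"az":0},{"hand":50,"x":0.001,"y":0.0003,"z":-0.0003,"ax":0,"ay":0,"az":0},{"hand":50,"x":0.001,"y":0.0003,"z":-0.0003,"ax":0,"ay":0,"az":0}], newtons=10)

```text
t: 20.55
tool_pos: [0.5522, -0.1123, 0.2865]
orientation: [-3.129, -0.267, 0.009]
force: [-4.4, -1.0, 6.8]
opening: 0.0576
gripper_force: 10.0
```

```bash
python3 st.py
```

```text
tilt,yaw,roll [-0.33 -0.05  0.09] toe tip mm -68.16 y 0.67 z 0.39 under-centre z -0.01
F mixer [-4.52 -0.24  6.77] T [-0.13  0.74 -0.03] open 0.0576 t 20.55
```

It stops at −68.1 against the home stop. I open slowly in place, then rise.

>>> carry_out(targets=[{"hand":70,"x":0,"y":0,"z":0,"ax":0,"ay":0,"az":0},{"hand":90,"x":0,"y":0,"z":0,"ax":0,"ay":0,"az":0},{"hand":95,"x":0,"y":0,"z":0,"ax":0,"ay":0,"az":0},{"hand":95,"x":0,"y":0,"z":0,"ax":0,"ay":0,"az":0},{"hand":95,"x":0,"y":0,"z":-0.02,"ax":0,"ay":0,"az":0},{"hand":95,"x":0,"y":0,"z":-0.06,"ax":0,"ay":0,"az":0},{"hand":95,"x":0,"y":0,"z":-0.11,"ax":0,"ay":0,"az":0},{"hand":95,"x":0,"y":0,"z":-0.16,"ax":0,"ay":0,"az":0}])

```text
t: 21.55
tool_pos: [0.5531, -0.1124, 0.4503]
orientation: [3.13, 0.267, -0.001]
force: [0.9, -0.5, 0.1]
opening: 0.0882
gripper_force: 0.0
```

>>> carry_out(targets=[{"hand":95,"x":-0.04,"y":0.04,"z":0,"ax":0,"ay":0,"az":0},{"hand":95,"x":-0.06,"y":0.09,"z":0,"ax":0,"ay":0,"az":0},{"hand":95,"x":-0.08,"y":0.14,"z":0,"ax":0,"ay":0,"az":0},{"hand":95,"x":-0.1,"y":0.19,"z":0,"ax":0,"ay":0,"az":0},{"hand":95,"x":-0.1,"y":0.24,"z":0,"ax":0,"ay":0,"az":0},{"hand":95,"x":-0.1,"y":0.24,"z":0,"ax":0,"ay":0,"az":0}])

```text
t: 22.3
tool_pos: [0.4948, -0.3691, 0.4477]
orientation: [3.13, 0.261, -0.004]
force: [0.3, 0.2, -1.1]
opening: 0.0879
gripper_force: 0.0
```

```bash
python3 - <<'E'
from h import *
p,r,s=cur();print(p.round(3),s['force'].round(1),s['opening'].round(3),round(s['t'],1))
G=R.from_euler('z',-YAW,degrees=True)
a,d=read_camera("side");b,e=read_camera("top")
cv2.imwrite('pics/f.png',np.hstack([cv2.resize(a[140:210,290:380],(400,311),interpolation=2),cv2.resize(b[160:240,320:400],(311,311),interpolation=2)]))
for n,D in(("side",d),("top",e)):
    m=G.apply((cloud(n,D)-[*SEAT[:2],0]).reshape(-1,3))*1e3
    k=(abs(m[:,0])<60)&(abs(m[:,1])<35)&(m[:,2]>126)&(m[:,2]<140)
    q=m[k];A=np.c_[q[:,:2],np.ones(len(q))];f=np.linalg.lstsq(A,q[:,2],rcond=None)[0]
    print(n,k.sum(),"slope deg",np.degrees(f[:2]).round(2),"z",f[2].round(1),"x",np.percentile(q[:,0],[1,99]).round(1),"y",np.percentile(q[:,1],[1,99]).round(1))
E
```

```text
Traceback (most recent call last):
AttributeError: 'float' object has no attribute 'round'
```

```bash
python3 - <<'E'
from h import *
G=R.from_euler('z',-YAW,degrees=True)
a,d=read_camera("side");b,e=read_camera("top")
cv2.imwrite('pics/f.png',np.hstack([cv2.resize(a[140:210,290:380],(400,311),interpolation=2),cv2.resize(b[160:240,320:400],(311,311),interpolation=2)]))
for n,D in(("side",d),("top",e)):
    m=G.apply((cloud(n,D)-[*SEAT[:2],0]).reshape(-1,3))*1e3
    k=(abs(m[:,0])<60)&(abs(m[:,1])<35)&(m[:,2]>126)&(m[:,2]<140)
    q=m[k];A=np.c_[q[:,:2],np.ones(len(q))];f=np.linalg.lstsq(A,q[:,2],rcond=None)[0]
    print(n,k.sum(),"slope deg",np.degrees(f[:2]).round(2),"z",f[2].round(1),"x",np.percentile(q[:,0],[1,99]).round(1),"y",np.percentile(q[:,1],[1,99]).round(1))
E
```

```text
side 480 slope deg [-0.12 -1.6 ] z 132.8 x [-49.7  48.5] y [-26.9  32.4]
top 507 slope deg [-0.45 -0.78] z 133.7 x [-48.3  50. ] y [-27.8  29. ]
```

View pics/f.png

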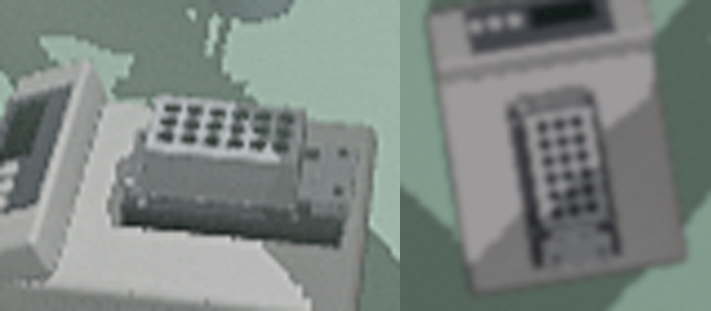

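The last picture shows the block flat between lip and catch (side picture (215,150)). Its body spans ±49–50 mm about the seat, so it is home, and the gripper is clear.

```bash
python3 -c "
from plant import robot
print(robot.close_job())"
```

```text
the job is handed in; nothing more can be done
None
```

The 18-well block is fitted in the thermomixer: it lies flat with its toe under the lip and its flange under the catch. The gripper has let go and is clear, and the job was handed in at about 22 s; no verdict came back.

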